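# Lock away the spent laptop batteries

## Robot

A 6-joint arm with a two-finger parallel gripper is mounted at the origin on the work surface. World frame = base frame: x ahead of the robot, y to its left, z up, the work surface at z = 0. Lengths are in m, angles in degrees, forces in N, time in s.
With the tool pointing down it reaches from about 0.35 to 0.875 m from the base axis. Payload 4.2 kg.
Tool frame: the origin (TCP) lies midway between the tips of the shut fingers; the grasp point (between the pads) lies 19 mm behind it; z points along the fingers, y is the line along which they close (so a half turn about z gives the same grasp; the last joint's range is limited). The gripper opens to 87 mm and grips with 3 to 60 N. Pads are 19 mm wide; open, the fingers measure 117 mm over their backs; the gripper's body (75 mm by 190 mm) begins 51 mm behind the grasp point.
Start: joints at [-62.074, 22.042, 0.453, 0, -68.411, -14.817], TCP at [0.142, -0.609, 0.223] pointing down, gripper open.
Joint ranges: [-179.83, 179.83], [-69.29, 118.12], [-61.27, 80.66], [-181.25, 117.63], [-171.15, -9.14], [-177.46, 177.46]. Speed limits (degrees/s): [159.86, 159.86, 180, 180, 180, 180].

## Interface

Orientations are given as [roll, pitch, yaw] about the fixed x, y, z axes, in that order (R = Rz(yaw) Ry(pitch) Rx(roll)).
In Python, from workcell import env gives the robot as it stands. The module is installed in compiled form; this text tells all that it offers. Calls block until the motion is done:
- env.goto(position, orientation): joint-space move of the TCP to a pose.
- env.move_straight(position, rotation=None, rate=0.15, force_limit=None): straight line of the TCP; rotation=None keeps the orientation; rate is the mean speed in m/s. With force_limit (N) it stops when the force on the tool has changed by that much, and returns True; else False.
- env.set_joints(angles): joint-space move.
- env.gripper_to(opening, grasp_force=None): opening from 0.0 (shut) to 1.0 (fully open); grasp_force is the grip in N (None keeps the last); returns when the fingers have stopped.
- env.dwell(seconds).
- env.inverse_kinematics(position, orientation): joint angles nearest the present ones, or None.
- env.read_state(): the state.
- env.grab_frame(name): name is "side" or "top"; returns a dict with "image" (384x512x3 uint8, blue, green, red), "fx", "fy", "cx", "cy" (pixels), "D" ([k1, k2, p1, p2, k3] as OpenCV has them; the pictures are not rectified), "position" and "orientation" of the camera in the world. Camera axes: x right, y up, looking along -z (the intrinsics and any distortion apply to the point x, -y, -z); pixel columns grow to the right and rows downward; lengths in m; the calibration is good to about 2 mm. A picture is of the moment at which its call begins. There is no depth.
A pose or a line that the arm cannot do raises env.Unreachable and nothing moves.
- env.close_job(): hands the job in; it is judged then, once.
Trained networks look in a picture, given as the dict that the camera call returned (one of the last four; its "shot" number tells which), for a name from the list of things; names that differ only in an ending like _2 or _b are one class to them, and where a whole thing is asked for, a point or a joint stands for the part that bears it (a point fixed in the world has none). Each returns a list of dicts, best first, with "score" (0 to 1); they miss things now and then, are a little off and sometimes report something else, mostly with a low value. They report only what shows in the picture. A call takes as long as a camera call. They do not tell look-alikes from the thing itself.
- env.search_frame(picture, thing): "xyz" ([x, y, z] in m, in world coordinates, good to about 4 mm: the middle of the surface that is visible of it).
- env.trace(picture, thing): "mask" (384x512 bool, what is visible of it).
The state is a dict: "clock": time; "joint_positions": joint angles; "qvel": joint speeds; "joint_torque": joint torques, N m; "position": TCP position; "tool_rot": TCP orientation; "force": force on the tool from outside, world axes, zero at the start; "wrist_torque": the same for the moment, N m; "opening": opening from 0.0 (shut) to 1.0 (fully open); "finger_force": force on a finger pad.
Only numpy, scipy, OpenCV 4.12 (cv2) and the standard library are available. Lean on these libraries where they do the work, as an engineer would, in place of code of your own. Each camera call takes 0.05 s, during which the arm holds its last target. There are 200 camera calls.

## Task

Open the two long flaps of the carton until they lean outward well past upright, take every spent laptop battery pack out of it and lay each one flat in a nest of its own in the battery safety box. Then shut the box's lid and turn its wing fastener a quarter turn clockwise until it drops into its locked detent. Leave the other things on the bench where they are.

Things in the scene. Friction and masses are not known exactly. Their poses are not given: they have to be found in the camera images.
- carton: cardboard carton, 344 x 156 x 76 mm, walls 4 mm, fixed; left or right of the safety box. Origin: centre of the underside, x along its length; inner floor at z = 6 mm. Four nests (54 mm along x, 140 mm along y; some empty) centred at x = -114, -38, 38, 114 mm, between 14 mm high blocks at the nests' ends only: within 32 mm of the centre line the trough is free for fingers
- flap_a (a joint): flap on the carton's -y long side, hinged on that rim (hinge line at y = -78 mm, z = 76 mm in the carton's frame), 340 mm long, 72 mm from hinge to free edge, 3 mm thick; 0 = lying shut, 1.57 = upright, more = leaning outward (stop at 2.4). It starts half raised and stays where it is left (0.03 N m of friction)
- flap_b (a joint): the same flap on the carton's +y long side (hinge line at y = 78 mm, z = 76 mm)
- pack0: laptop battery pack, black block 130 x 42 x 24 mm, about 0.22 kg, with a pale label on one face. Origin: its centre; x along its 130 mm, z through its 24 mm. Either face may be up. None when absent
- pack1: laptop battery pack, black block 130 x 42 x 24 mm, about 0.22 kg, with a pale label on one face. Origin: its centre; x along its 130 mm, z through its 24 mm. Either face may be up. None when absent
- pack2: laptop battery pack, black block 130 x 42 x 24 mm, about 0.22 kg, with a pale label on one face. Origin: its centre; x along its 130 mm, z through its 24 mm. Either face may be up. None when absent
- pack3: laptop battery pack, black block 130 x 42 x 24 mm, about 0.22 kg, with a pale label on one face. Origin: its centre; x along its 130 mm, z through its 24 mm. Either face may be up. None when absent
- safebox: battery safety box, grey steel chest 348 x 152 x 84 mm, walls 6 mm, fixed. Origin: centre of the underside, x along its length, lid hinge on its -y side, fastener at +y; inner floor at z = 12 mm. Four nests as in the carton (packs lie along y) between 16 mm high foam blocks at the nests' ends only: within 32 mm of the centre line the trough is free for fingers
- nest0 (a point): centre of the floor of nest 0 in the safety box (axes as the box; the nests are 76 mm apart along x)
- nest1 (a point): centre of the floor of nest 1 in the safety box (axes as the box; the nests are 76 mm apart along x)
- nest2 (a point): centre of the floor of nest 2 in the safety box (axes as the box; the nests are 76 mm apart along x)
- nest3 (a point): centre of the floor of nest 3 in the safety box (axes as the box; the nests are 76 mm apart along x)
- lid (a joint): lid of the safety box: 348 mm along the hinge, 152 mm from hinge to free edge, 10 mm thick, hinge line along the box's x at y = -76 mm, z = 84 mm in the box's frame; 0 = shut, about 1.7 to 1.9 (leaning back past upright, away from the box) at the start, stop at 1.95. A stiff hinge (0.55 N m) holds it at any angle
- lock (a joint): quarter-turn fastener in the lid; 0 = open (wing along the box's length), about 1.55 = locked (wing across it). Turns clockwise seen from above, starts near 0, takes about 0.1 N m; from about 1.2 a spring cam pulls it on to about 1.54 and the wing drops 3 to 4 mm. Locked, its cam hooks under a lip in the box and holds the lid; turned before the lid is shut, it blocks the lid
- wing_grip (a point): on the fastener's axis, 112 mm from the hinge, at the height to grip the wing; the wing is an upright bar 58 x 11 mm, from 14 mm below this point to 12 mm above it, on a disc 34 mm across; axes: x along the bar, z out of the lid
- mug: mug, 82 mm across, 95 mm tall, a bystander
- screwdriver: screwdriver, 180 mm long, lying down, a bystander
- tape: roll of parcel tape, 90 mm across, 48 mm tall, a bystander
- duster: spray can, 66 mm across, 210 mm tall, a bystander
- mouse: computer mouse, 108 mm long, a bystander
- drive: 3.5 inch hard drive, 147 x 102 x 26 mm, a bystander
Not all that is in view belongs to the job. What is shaped like the pack1 but yellow is not meant.

How it is judged:
By the outcome, as a careful person would: the job done as asked, in the order asked, and still so for the second after the job is handed in, with the robot touching nothing.
Of pack0, pack1, pack2, pack3 only 2 to 4 are there at a start; the rules pass over those that are not, and their reading is None.
At some moment in a run one of pack0, pack1, pack2, pack3 may be knocked a few centimetres aside while the robot is not near it.
Once in a run the grip may slacken for a moment while it holds something.
It also fails if it takes over 210 s, if anything falls off the work surface, if the arm or the gripper's body presses on something with over 40 N, if the wrist force passes 120 N, or if a joint passes its speed limit or range.

## Working session

There is one attempt and no reset: what is moved stays moved. The work goes in short steps, each a Python script; the robot and the scene stay as the last script left them, time stands still between calls to the robot, and variables do not carry over. Pictures are saved under pics/ and viewed, at most 14 in all, crops included, and the job is handed in when it is done.

```bash
mkdir -p pics; cat > h.py <<'E'
from workcell import env
import numpy as np, cv2
from scipy.spatial.transform import Rotation as R
def cam(p):
    o=p["orientation"]; o=np.array(o)
    Rm=o if o.shape==(3,3) else R.from_euler('xyz',o,degrees=True).as_matrix()
    K=np.array([[p["fx"],0,p["cx"]],[0,p["fy"],p["cy"]],[0,0,1.]])
    return K,np.array(p["D"],float),Rm,np.array(p["position"])
def proj(p,X):
    K,D,Rm,t=cam(p); c=(np.atleast_2d(X)-t)@Rm; c=c*[1,-1,-1]
    return cv2.projectPoints(c.reshape(-1,1,3),np.zeros(3),np.zeros(3),K,D)[0].reshape(-1,2)
def ray(p,uv,z):
    K,D,Rm,t=cam(p); q=cv2.undistortPoints(np.array(uv,float).reshape(-1,1,2),K,D).reshape(-1,2)
    d=np.c_[q[:,0],-q[:,1],-np.ones(len(q))]@Rm.T
    return t+d*((z-t[2])/d[:,2])[:,None]
def save(p,n): cv2.imwrite(f'pics/{n}.png',p["image"])
E
python3 - <<'E'
from h import *
s=env.read_state(); print(s)
for n in("top","side"):
    p=env.grab_frame(n); save(p,n+'0'); print(n,{k:v for k,v in p.items() if k!="image"})
    for t in["carton","flap_a","pack0","safebox","lid","lock","wing_grip","mug","screwdriver","tape","duster","mouse","drive"]:
        print(t,[(np.round(d["xyz"],3).tolist(),round(d["score"],2)) for d in env.search_frame(p,t)])
E
```

```text
{'clock': 0.0, 'joint_positions': array([-6.20752809e+01,  2.20912044e+01,  3.78759317e-01, -3.21968386e-02,
       -6.84113311e+01, -1.48164107e+01]), 'qvel': array([-0.03636488, -0.02209236,  0.11373994,  0.03165275,  0.01981092,
       -0.10265493]), 'joint_torque': array([ 5.70867633e-04, -3.90665925e+01,  1.87400991e+01,  4.21967983e+00,
        1.10301733e-02, -1.84059104e-04]), 'position': array([ 0.14163357, -0.60810462,  0.22143967]), 'tool_rot': array([ 1.79872687e+02, -2.73518501e-03, -1.66903567e+02]), 'force': array([-1.00195044, -0.89765038,  0.66341211]), 'wrist_torque': array([0.01745874, 0.05151622, 0.01768879]), 'finger_force': 0.0, 'opening': 0.99860833723383}
top {'fx': 423.4762277885878, 'fy': 423.4762277885878, 'cx': 254.2847555649416, 'cy': 187.2299613333175, 'D': array([-0.01551088,  0.        ,  0.        ,  0.        ,  0.        ]), 'position': array([0.29365165, 0.00247982, 1.14990831]), 'orientation': array([ 11.11715534,   0.80686533, -91.00704892]), 'shot': 1}
carton [([0.551, 0.194, 0.091], 0.69)]
flap_a [([0.556, 0.137, 0.113], 0.98), ([0.548, 0.244, 
[... 1164 characters left out ...]
664, 0.233, 0.028], 0.47)]
safebox [([0.516, -0.246, 0.047], 0.93), ([0.503, -0.026, 0.021], 0.4)]
lid [([0.486, -0.304, 0.182], 0.68), ([0.662, 0.236, 0.029], 0.16)]
lock [([0.544, 0.134, 0.108], 0.48)]
wing_grip [([0.505, -0.026, 0.021], 0.64), ([0.526, -0.349, 0.188], 0.63), ([0.511, -0.244, 0.047], 0.16)]
mug [([0.401, 0.367, 0.061], 0.92), ([0.509, -0.243, 0.048], 0.26)]
screwdriver [([0.506, -0.024, 0.021], 0.68)]
tape [([0.367, -0.022, 0.031], 0.83), ([0.544, 0.136, 0.109], 0.3)]
duster [([0.521, -0.42, 0.133], 0.69), ([0.511, -0.245, 0.047], 0.19)]
mouse [([0.412, -0.392, 0.031], 0.64), ([0.45, 0.19, 0.029], 0.26)]
drive [([0.559, 0.441, 0.026], 0.86), ([0.511, -0.245, 0.047], 0.71)]
```

View pics/top0.png

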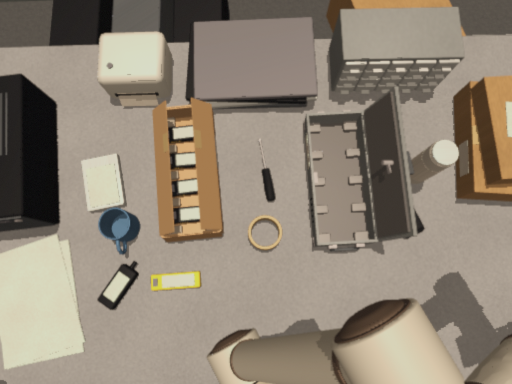

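View pics/side0.png

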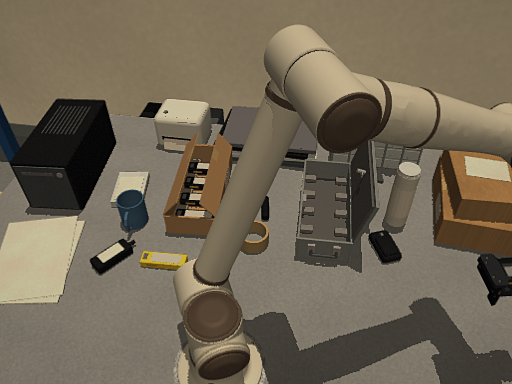

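```bash
cat >> h.py <<'E'
def frame(x,y,yaw,pts):
    c,s=np.cos(np.radians(yaw)),np.sin(np.radians(yaw)); P=np.atleast_2d(np.array(pts,float))
    return np.c_[x+c*P[:,0]-s*P[:,1], y+s*P[:,0]+c*P[:,1], P[:,2]]
def rect(a,b,z): return [[-a,-b,z],[a,-b,z],[a,b,z],[-a,b,z]]
E
python3 - <<'E'
from h import *
p=env.grab_frame("top"); img=p["image"]
a=cv2.resize(img[88:248,145:235],None,fx=3.6,fy=3.6,interpolation=cv2.INTER_CUBIC)
b=cv2.resize(img[88:248,300:425],None,fx=3.6,fy=3.6,interpolation=cv2.INTER_CUBIC)
cv2.imwrite('pics/crop1.png',np.hstack([a,b]))
for d in env.trace(p,"pack0"):
    m=d["mask"].astype(np.uint8); pts=np.argwhere(m)[:,::-1].astype(np.float32)
    r=cv2.minAreaRect(pts); print(round(d["score"],2),m.sum(),r, ray(p,[r[0]],.03).round(4), ray(p,cv2.boxPoints(r),.03).round(3).tolist())
print(proj(p,frame(.555,.2,4,rect(.172,.078,.076))), proj(p,frame(.525,-.245,2,rect(.174,.076,.084))))
E
```

```text
0.94 823 ((175.4896697998047, 280.3758850097656), (17.273462295532227, 50.242515563964844), 85.2363510131836) [[0.272 0.223 0.03 ]] [[0.29, 0.291, 0.03], [0.298, 0.16, 0.03], [0.254, 0.156, 0.03], [0.246, 0.286, 0.03]]
0.86 446 ((186.5, 214.5), (17.0, 27.0), 90.0) [[0.4435 0.1966 0.03  ]] [[0.467, 0.233, 0.03], [0.466, 0.161, 0.03], [0.42, 0.16, 0.03], [0.421, 0.232, 0.03]]
0.82 408 ((180.45904541015625, 134.15187072753906), (16.182512283325195, 25.412967681884766), 83.2901611328125) [[0.6681 0.2164 0.03  ]] [[0.688, 0.255, 0.03], [0.695, 0.184, 0.03], [0.648, 0.179, 0.03], [0.641, 0.248, 0.03]]
0.72 416 ((184.12997436523438, 187.41000366210938), (16.404876708984375, 25.880109786987305), 81.8698959350586) [[0.5173 0.204  0.03  ]] [[0.536, 0.242, 0.03], [0.544, 0.173, 0.03], [0.499, 0.166, 0.03], [0.491, 0.235, 0.03]]
0.69 425 ((181.90000915527344, 160.80001831054688), (17.024324417114258, 26.408462524414062), 85.2363510131836) [[0.5917 0.2112 0.03  ]] [[0.614, 0.25, 0.03], [0.618, 0.177, 0.03], [0.57, 0.173, 0.03], [0.565, 0.245, 0.03]]
[[217.10984542 232.90930007]
 [208.14821719 105.40151831]
 [150.47894975 110.53884471]
 [155.84180669 238.32971047]] [[391.98563991 243.35663099]
 [376.85865423 111.45489344]
 [319.66908573 114.52541224]
 [331.16446238 246.69353387]]
```

View pics/crop1.png

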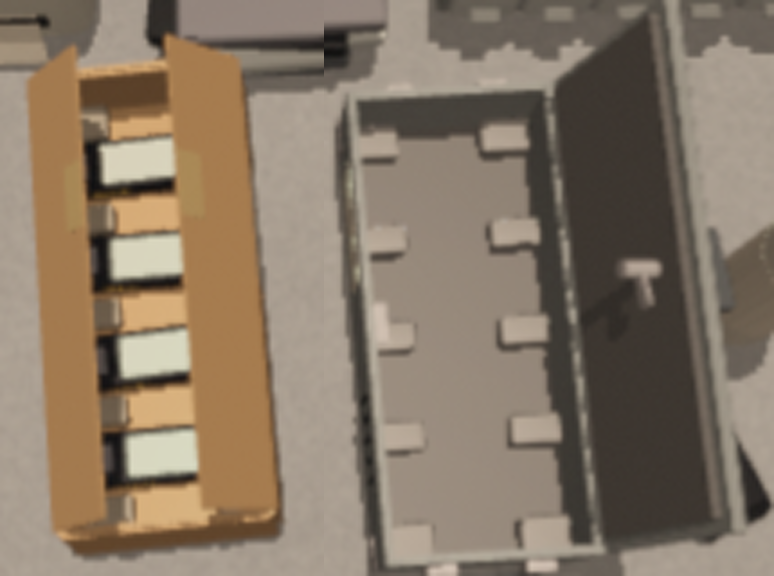

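```bash
cat >> h.py <<'E'
from scipy.optimize import least_squares
def fit(p,model,uv,x0):
    r=least_squares(lambda v:(proj(p,frame(*v,model))-uv).ravel(),x0,x_scale=[.01,.01,1]); return r.x,r.fun
E
python3 - <<'E'
from h import *
p=env.grab_frame("top"); q=env.grab_frame("side")
c,e=fit(p,rect(.170,.078,.076),np.array([[221.7,231],[211.7,106],[152.8,110.2],[161.1,235.2]]),[.55,.2,3]); print(c,e.round(1))
b,e=fit(p,rect(.174,.076,.084),np.array([[377.5,240.8],[362.2,113.6],[307.2,115.2],[316.9,245]]),[.525,-.24,3]); print(b,e.round(1))
out=[]
for pic,(x0,y0,x1,y1) in((p,(145,88,240,250)),(p,(300,88,425,250)),(q,(155,120,395,270))):
    s=3.5 if pic is p else 2.0
    im=cv2.resize(pic["image"],None,fx=s,fy=s,interpolation=cv2.INTER_CUBIC)
    def dr(X,col): cv2.polylines(im,[np.int32((proj(pic,X)+.5)*s)],True,col,1)
    dr(frame(*c,rect(.172,.078,.076)),(0,0,255)); dr(frame(*c,rect(.172,.078,.0)),(0,0,255))
    for i in range(4):
        for k,(cc,z) in enumerate(((c,.03),(b,.012))): dr(frame(*cc,np.array(rect(.021,.065,z))+[-.114+.076*i,0,0]),(255,255,0))
    dr(frame(*b,rect(.174,.076,.084)),(0,255,0)); dr(frame(*b,rect(.174,.076,0)),(0,255,0))
    for th in(1.7,1.8,1.9):
        v=np.array([[-.174,-.076,.084],[.174,-.076,.084],[.174,-.076+.152*np.cos(th),.084+.152*np.sin(th)],[-.174,-.076+.152*np.cos(th),.084+.152*np.sin(th)]]); dr(frame(*b,v),(255,0,255))
    cv2.imwrite(f'pics/fit{len(out)}.png',im[int(y0*s):int(y1*s),int(x0*s):int(x1*s)]); out.append(im[int(y0*s):int(y1*s),int(x0*s):int(x1*s)])
cv2.imwrite('pics/fit.png',np.hstack(out[:2])); 
E
```

```text
[0.55793603 0.18974994 4.52976383] [-0.  -0.5 -0.3 -1.2  1.   0.2 -0.6  1.3]
[ 0.52697524 -0.20920888  2.06871433] [ 0.2  2.   1.  -2.6 -1.1 -1.1 -0.1  1.2]
```

View pics/fit.png

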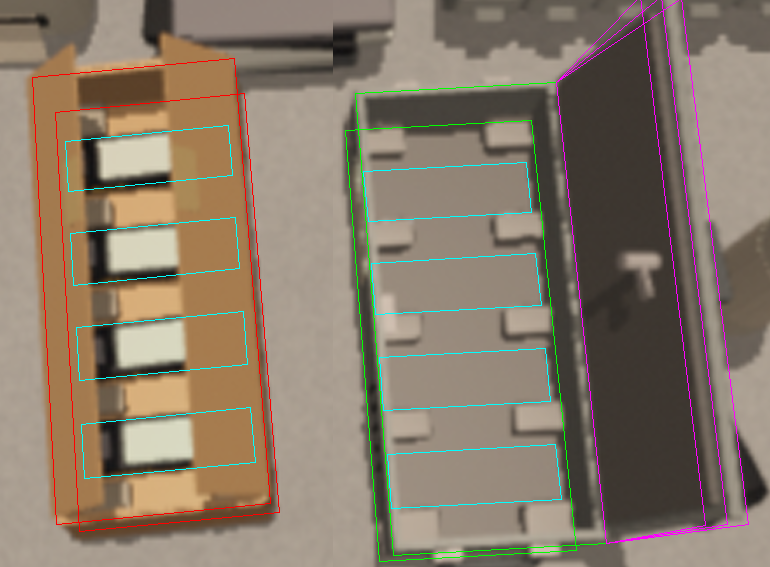

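View pics/fit2.png

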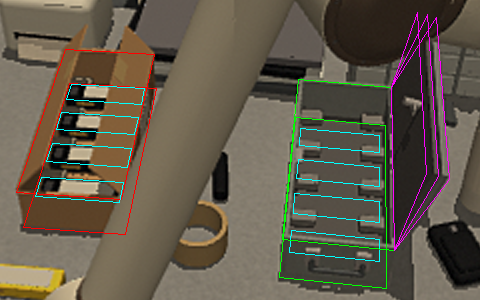

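```bash
cat >> h.py <<'E'
C=[.558,.190,4.5]
def W(fr,p): return frame(*fr,[p])[0]
def rot(fr,extra): # tool y at angle fr yaw + extra deg from world x
    return [180,0,(fr[2]+extra+90+180)%360-180]
E
python3 - <<'E'
from h import *
p=env.grab_frame("top")
crop=np.array([[495,225],[503,320],[513,417],[413,232],[420,325],[430,424]],float)
blk=[[.076,-.032,.028],[0,-.032,.028],[-.076,-.032,.028],[.076,.032,.028],[0,.032,.028],[-.076,.032,.028]]
uv=np.r_[np.array([[377.5,240.8],[362.2,113.6],[307.2,115.2],[316.9,245]]),(crop-[332,0])/3.5+[300,88]]
b,e=fit(p,np.r_[rect(.174,.076,.084),blk],uv,[.525,-.2,2]); print(b,e.reshape(-1,2).round(1).tolist())
# flaps
for ex in(0,180):
    o=rot(C,ex); print(o,[None if (q:=env.inverse_kinematics(W(C,pp),o)) is None else q.round(0).tolist() for pp in([0,0,.25],[.114,0,.02],[-.114,0,.02])])
E
```

```text
[ 0.52810346 -0.20971134  2.08442727] [[0.3, 1.5], [1.2, -3.0], [-1.0, -1.5], [0.1, 0.8], [-0.4, 0.5], [0.1, 0.5], [-0.0, 0.6], [-0.3, -0.2], [0.1, 0.4], [-0.3, -0.1]]
[180, 0, 94.5] [[35.0, 18.0, -2.0, 0.0, -70.0, 150.0], [30.0, 39.0, -1.0, 0.0, -50.0, 155.0], [42.0, 23.0, -34.0, 0.0, -33.0, 143.0]]
[180, 0, -85.5] [[35.0, 18.0, -2.0, 0.0, -70.0, -30.0], [30.0, 39.0, -1.0, 0.0, -50.0, -25.0], [42.0, 23.0, -34.0, 0.0, -33.0, -37.0]]
```

```bash
echo 'B=[.528,-.2095,2.1]' >> h.py
python3 - <<'E'
from h import *
o=rot(C,180)
env.goto(W(C,[0,0,.25]),o); env.gripper_to(0.0,20)
print(env.move_straight(W(C,[0,0,.105]),o,rate=.1,force_limit=12))
for s in(-1,1):
    print(env.move_straight(W(C,[0,s*.09,.105]),o,rate=.1,force_limit=15),env.read_state()["force"].round(1))
    env.move_straight(W(C,[0,0,.105]),o,rate=.2)
env.move_straight(W(C,[0,0,.25]),o,rate=.2)
env.goto([.40,-.02,.30],rot(B,180)); env.gripper_to(.65)
p=env.grab_frame("top"); print(env.read_state()["clock"])
for d in env.trace(p,"pack0"):
    m=d["mask"].astype(np.uint8); pts=np.argwhere(m)[:,::-1].astype(np.float32)
    r=cv2.minAreaRect(pts); print(round(d["score"],2),m.sum(),np.round(r[1],1),round(r[2],1), ray(p,[r[0]],.03).round(4))
cv2.imwrite('pics/t2.png',cv2.resize(p["image"][85:255,130:330],None,fx=3.5,fy=3.5,interpolation=cv2.INTER_CUBIC))
E
```

```text
False
False [-0.6 -0.3 -0.3]
False [-0.4 -0.2  0.7]
14.3333
0.87 737 [16.  47.2] 85.6 [[0.5937 0.1912 0.03  ]]
0.55 382 [11.6 47.5] 76.0 [[0.5292 0.1882 0.03  ]]
0.55 721 [16.  46.7] 83.7 [[0.6698 0.2023 0.03  ]]
```

View pics/t2.png

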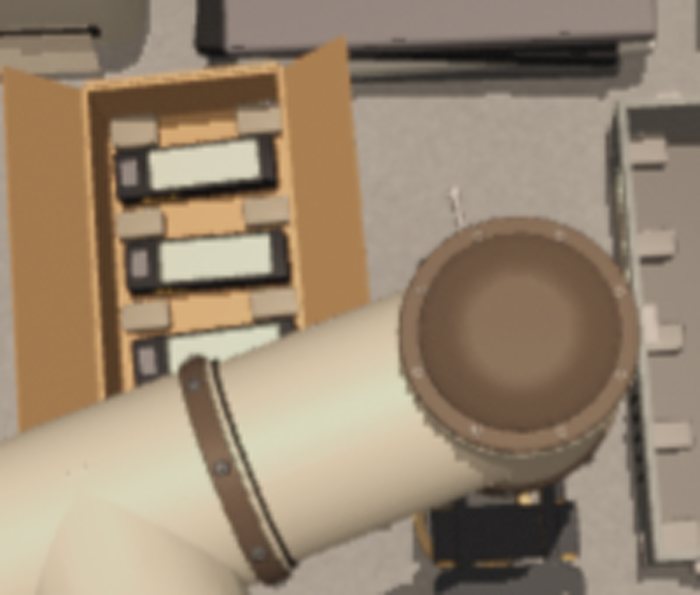

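```bash
cat >> h.py <<'E'
def park(): env.goto([.40,-.25,.33],rot(B,180))
def packs(p):
    out=[]
    for d in env.trace(p,"pack0"):
        m=d["mask"].astype(np.uint8)
        r=cv2.minAreaRect(np.argwhere(m)[:,::-1].astype(np.float32))
        X=ray(p,cv2.boxPoints(r),.03); e=[X[1]-X[0],X[2]-X[1]]; L=max(e,key=np.linalg.norm); S=min(e,key=np.linalg.norm)
        a=np.degrees(np.arctan2(L[1],L[0]))%180-90
        c=X.mean(0); 
        out.append(dict(x=c[0],y=c[1],a=a,L=np.linalg.norm(L),S=np.linalg.norm(S),sc=d["score"]))
        print({k:round(float(v),3) for k,v in out[-1].items()})
    return out
def pick(x,y,a,zt=.014):
    o=[180,0,a-90]  # tool y along pack's short side
    env.gripper_to(.66); env.goto([x,y,.25],o)
    print('dn',env.move_straight([x,y,zt],o,rate=.12,force_limit=10))
    env.gripper_to(.3,30); print('grip',env.read_state()["opening"])
    env.move_straight([x,y,.25],o,rate=.12)
    s=env.read_state(); print('up',s["opening"],s["force"].round(1),s["clock"]); return s["opening"]
def place(i,z=.0215):
    o=rot(B,180); t=W(B,[-.114+.076*i,0,0])
    env.goto([t[0],t[1],.25],o); print('pre',env.read_state()["opening"])
    if env.read_state()["opening"]<.42: print('LOST'); return
    print('dn',env.move_straight([t[0],t[1],z],o,rate=.12,force_limit=8),env.read_state()["position"].round(4),env.read_state()["opening"])
    env.gripper_to(.68); env.move_straight([t[0],t[1],.25],o,rate=.2); print(env.read_state()["clock"])
E
python3 - <<'E'
from h import *
park(); p=env.grab_frame("top"); L=packs(p)
c=max((q for q in L if q["x"]>.35),key=lambda q:q["x"]); print(c)
if pick(c["x"],c["y"],c["a"])>.42: place(3)
park2=env.goto([.45,.0,.33],rot(B,180))
p=env.grab_frame("top"); 
cv2.imwrite('pics/t3.png',cv2.resize(p["image"][85:265,130:430],None,fx=2.6,fy=2.6,interpolation=cv2.INTER_CUBIC))
packs(p)
E
```

```text
{'x': 0.594, 'y': 0.192, 'a': 3.964, 'L': 0.129, 'S': 0.046, 'sc': 0.95}
{'x': 0.519, 'y': 0.183, 'a': 6.109, 'L': 0.133, 'S': 0.047, 'sc': 0.89}
{'x': 0.671, 'y': 0.202, 'a': 3.88, 'L': 0.13, 'S': 0.051, 'sc': 0.87}
{'x': 0.27, 'y': 0.223, 'a': 3.068, 'L': 0.13, 'S': 0.044, 'sc': 0.83}
{'x': 0.445, 'y': 0.177, 'a': 4.653, 'L': 0.13, 'S': 0.044, 'sc': 0.64}
{'x': 0.566, 'y': -0.313, 'a': -77.417, 'L': 0.396, 'S': 0.263, 'sc': 0.28}
{'x': np.float64(0.670852852967065), 'y': np.float64(0.2016480504840591), 'a': np.float64(3.880405814800426), 'L': np.float64(0.12985540699970785), 'S': np.float64(0.05079189295959685), 'sc': 0.87}
dn False
grip 0.4772447452909753
up 0.48239957155776525 [ 0.1 -0.6 -1.9] 22.225
pre 0.47706653054346565
dn False [ 0.6424 -0.2054  0.0223] 0.47680538380165016
27.7167
{'x': 0.638, 'y': -0.205, 'a': 3.744, 'L': 0.127, 'S': 0.049, 'sc': 0.65}
{'x': 0.579, 'y': -0.468, 'a': 29.591, 'L': 0.166, 'S': 0.076, 'sc': 0.48}
```

View pics/t3.png

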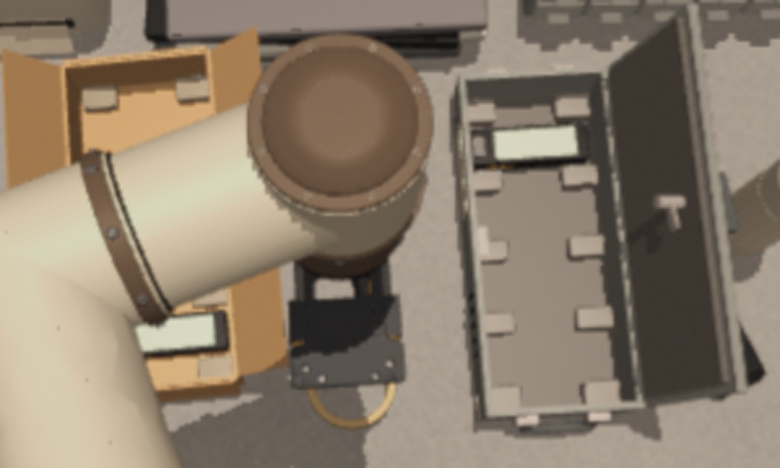

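The first pack lies flat in the far nest of the box (crop about (535,145)), and the flaps lean well outward. I'll carry on with the other three.

```bash
python3 - <<'E'
from h import *
for i in(2,1,0):
    park(); p=env.grab_frame("top"); save(p,f't4_{i}'); L=packs(p)
    n=W(C,[-.114+.076*i,0,0])
    L=[q for q in L if np.hypot(q["x"]-n[0],q["y"]-n[1])<.03 and .12<q["L"]<.14 and q["S"]<.056]
    if not L: print('no pack',i); break
    c=L[0]
    if pick(c["x"],c["y"],c["a"])<.42: print('missed'); break
    place(i)
E
```

```text
{'x': 0.593, 'y': 0.192, 'a': 3.889, 'L': 0.13, 'S': 0.048, 'sc': 0.95}
{'x': 0.271, 'y': 0.223, 'a': 3.548, 'L': 0.131, 'S': 0.042, 'sc': 0.86}
{'x': 0.444, 'y': 0.175, 'a': 6.087, 'L': 0.124, 'S': 0.042, 'sc': 0.81}
{'x': 0.519, 'y': 0.184, 'a': 6.295, 'L': 0.132, 'S': 0.045, 'sc': 0.63}
dn False
grip 0.4769586174627848
up 0.4771278539369755 [ 0.9 -0.9 -1.9] 36.7833
pre 0.4815569322609991
dn True [ 0.5654 -0.2087  0.0481] 0.4762860875666708
41.5667
{'x': 0.445, 'y': 0.178, 'a': 4.956, 'L': 0.13, 'S': 0.044, 'sc': 0.94}
{'x': 0.271, 'y': 0.223, 'a': 3.548, 'L': 0.131, 'S': 0.042, 'sc': 0.87}
{'x': 0.52, 'y': 0.184, 'a': 5.303, 'L': 0.134, 'S': 0.047, 'sc': 0.72}
{'x': 0.58, 'y': -0.349, 'a': -87.884, 'L': 0.425, 'S': 0.111, 'sc': 0.16}
dn False
grip 0.4816309558848112
up 0.4805548412102322 [ 0.2 -0.1 -2.1] 49.0833
pre 0.48028453910977703
dn False [ 0.4905 -0.211   0.0221] 0.47981735306923495
54.5417
{'x': 0.446, 'y': 0.178, 'a': 4.801, 'L': 0.13, 'S': 0.046, 'sc': 0.7}
{'x': 0.271, 'y': 0.222, 'a': 3.734, 'L': 0.133, 'S': 0.042, 'sc': 0.55}
dn False
grip 0.4818306247931085
up 0.4785219144954903 [-0.3 -0.4 -1.5] 61.7833
pre 0.47868599138437806
dn False [ 0.4145 -0.2138  0.022 ] 0.4759420722669747
67.225
```

```bash
python3 - <<'E'
from h import *
env.goto([.42,.1,.33],rot(C,180))
p=env.grab_frame("top"); packs(p); save(p,'t5')
cv2.imwrite('pics/t5c.png',cv2.resize(p["image"][85:265,290:430],None,fx=3.3,fy=3.3,interpolation=cv2.INTER_CUBIC))
E
```

```text
{'x': 0.57, 'y': -0.209, 'a': -6.595, 'L': 0.116, 'S': 0.048, 'sc': 0.87}
{'x': 0.565, 'y': 0.432, 'a': 8.534, 'L': 0.108, 'S': 0.089, 'sc': 0.74}
{'x': 0.272, 'y': 0.222, 'a': 2.265, 'L': 0.133, 'S': 0.046, 'sc': 0.7}
{'x': 0.488, 'y': -0.211, 'a': 2.264, 'L': 0.127, 'S': 0.049, 'sc': 0.65}
{'x': 0.412, 'y': -0.215, 'a': 1.895, 'L': 0.126, 'S': 0.044, 'sc': 0.57}
{'x': 0.636, 'y': -0.207, 'a': 1.491, 'L': 0.127, 'S': 0.047, 'sc': 0.56}
```

View pics/t5c.png

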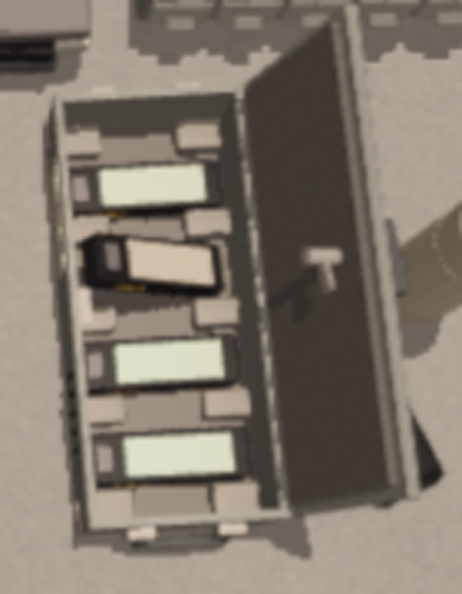

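Three packs lie flat. The one in nest 2 (crop about (150,262)) has rotated in the grip and rests skewed on a block, so I'll regrip it and place it again.

```bash
python3 - <<'E'
from h import *
if pick(.569,-.209,-5.0,.027)>.42: 
    t=W(B,[.038,0,0]); o=rot(B,180)
    env.move_straight([t[0],t[1],.25],o,rate=.1)
    print(env.move_straight([t[0],t[1],.021],o,rate=.06,force_limit=12),env.read_state()["position"],env.read_state()["opening"])
    env.gripper_to(.68); env.move_straight([t[0],t[1],.25],o,rate=.2)
env.goto([.42,.1,.33],rot(C,180))
p=env.grab_frame("top"); packs(p)
q=env.grab_frame("side")
a=cv2.resize(p["image"][85:265,290:430],None,fx=2.8,fy=2.8,interpolation=cv2.INTER_CUBIC)
b=cv2.resize(q["image"][150:330,290:400],None,fx=2.8,fy=2.8,interpolation=cv2.INTER_CUBIC)
cv2.imwrite('pics/t6.png',np.hstack([a,b])); print(env.read_state()["clock"])
E
```

```text
dn False
grip 0.49285885181577743
up 0.4904003302581922 [ 0.4 -0.7 -3.6] 74.6167
True [ 0.56576889 -0.20845363  0.03246131] 0.47997657101980923
{'x': 0.488, 'y': -0.211, 'a': 2.073, 'L': 0.127, 'S': 0.044, 'sc': 0.87}
{'x': 0.271, 'y': 0.222, 'a': 3.375, 'L': 0.128, 'S': 0.041, 'sc': 0.82}
{'x': 0.412, 'y': -0.215, 'a': 1.977, 'L': 0.126, 'S': 0.043, 'sc': 0.73}
{'x': 0.636, 'y': -0.206, 'a': 1.762, 'L': 0.125, 'S': 0.047, 'sc': 0.64}
{'x': 0.57, 'y': -0.207, 'a': -8.611, 'L': 0.12, 'S': 0.052, 'sc': 0.59}
{'x': 0.561, 'y': -0.014, 'a': -77.73, 'L': 0.176, 'S': 0.029, 'sc': 0.47}
{'x': 0.567, 'y': -0.271, 'a': 89.368, 'L': 0.446, 'S': 0.298, 'sc': 0.4}
{'x': 0.563, 'y': -0.375, 'a': 15.992, 'L': 0.078, 'S': 0.057, 'sc': 0.17}
81.45
```

View pics/t6.png

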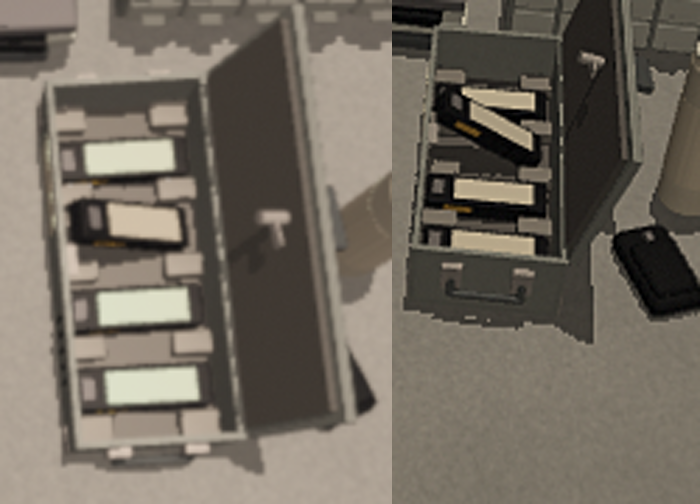

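```bash
cat > fitpack.py <<'E'
from h import *
from scipy.optimize import minimize
G=np.array([[i,j,k] for i in(-.021,.021) for j in(-.065,.065) for k in(-.012,.012)])
def sil(p,v):
    X=R.from_euler('zxy',[v[3],v[4],0],degrees=True).apply(G)+v[:3]
    m=np.zeros((384*2,512*2),np.uint8); h=cv2.convexHull(np.float32(proj(p,X))*2)
    cv2.fillConvexPoly(m,np.int32(np.round(h)),1); return m[::2,::2].astype(bool)
def getmask(p,xy,rad=.06):
    best=None
    for d in env.trace(p,"pack0"):
        r=np.argwhere(d["mask"])[:,::-1].mean(0); w=ray(p,[r],.035)[0]
        if np.hypot(w[0]-xy[0],w[1]-xy[1])<.03 and 300<d["mask"].sum()<1400: return d["mask"]
def fitpack(xy):
    P=[env.grab_frame("top"),env.grab_frame("side")]; M=[getmask(p,xy) for p in P]; print([None if m is None else m.sum() for m in M])
    PM=[(p,m) for p,m in zip(P,M) if m is not None]
    def cost(v):
        c=0
        for p,m in PM: s=sil(p,v); c+=1-(s&m).sum()/max(1,(s|m).sum())
        return c
    best=None
    for yaw in(-6,2,8):
        for t in(0,10,20,30):
            x0=[xy[0],xy[1],.024+.065*np.sin(np.radians(t)),yaw,t]
            sx=np.vstack([x0]+[np.array(x0)+d for d in np.diag([.01,.01,.01,6,8])])
            r=minimize(cost,x0,method='Nelder-Mead',options=dict(initial_simplex=sx,maxiter=300))
            if best is None or r.fun<best.fun: best=r
    X=R.from_euler('zxy',[best.x[3],best.x[4],0],degrees=True).apply(G)+best.x[:3]
    print('cost',best.fun,'pose',best.x.round(4),'zmin',X[:,2].min().round(4),'y',X[:,1].min().round(3),X[:,1].max().round(3)); return best.x
if __name__=='__main__': fitpack([.565,-.21])
E
python3 fitpack.py
```

```text
[np.int64(705), np.int64(502)]
cost 0.2320311144911874 pose [ 0.5637 -0.2049  0.056   4.8912 35.1792] zmin 0.0078 y -0.266 -0.144
```

```bash
python3 - <<'E'
from h import *
from fitpack import fitpack
o=rot(B,180); x=.566
env.goto([x,-.178,.25],o); env.gripper_to(0,20)
env.move_straight([x,-.178,.115],o,rate=.15)
print(env.move_straight([x,-.172,.038],o,rate=.05,force_limit=20),env.read_state()["position"].round(4),env.read_state()["force"].round(1))
env.move_straight([x,-.178,.25],o,rate=.2)
env.goto([.42,.1,.33],rot(C,180)); print(env.read_state()["clock"])
fitpack([.565,-.21])
E
```

```text
True [ 0.5714 -0.1761  0.0861] [ 1.2 -0.3  3.1]
88.1167
[np.int64(725), np.int64(435)]
cost 0.36336378483209153 pose [ 0.5684 -0.2057  0.051   4.626  31.1848] zmin 0.0063 y -0.269 -0.143
```

```bash
python3 - <<'E'
from h import *
from fitpack import fitpack
st=lambda t:(lambda s:print(t,s["position"].round(4),s["force"].round(1),round(s["opening"],3),s["clock"]))(env.read_state())
o=[180,0,3.5-90]; g=[.5685,-.2065]
env.gripper_to(.66); env.goto([*g,.25],o)
print(env.move_straight([*g,.036],o,rate=.1,force_limit=10)); st('dn')
env.gripper_to(.3,18); st('grip')
env.move_straight([*g,.2],o,rate=.08); st('up')
o=rot(B,180)
env.move_straight([.57,-.090,.2],o,rate=.12)
print(env.move_straight([.57,-.090,.082],o,rate=.05,force_limit=25)); st('level')
p=env.grab_frame("side"); cv2.imwrite('pics/lev.png',cv2.resize(p["image"][100:330,180:420],None,fx=2.5,fy=2.5,interpolation=cv2.INTER_CUBIC))
E
```

```text
False
dn [ 0.5688 -0.2066  0.0365] [ 0.3 -0.6  1. ] 0.664 93.075
grip [ 0.5694 -0.2067  0.0365] [1.3 0.3 0.4] 0.529 93.475
up [ 0.5683 -0.2065  0.1995] [-0.4  0.4 -2.2] 0.527 95.675
False
level [ 0.5699 -0.0901  0.082 ] [-1.6  0.1 -1.8] 0.497 99.3083
```

View pics/lev.png

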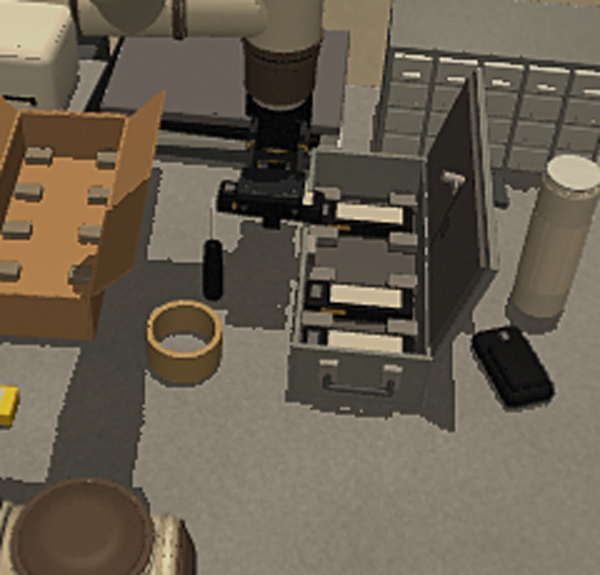

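The pack now looks level in the grip across the box rim (about (220,190) to (320,210)). I'll firm up the grip and place it in nest 2.

```bash
python3 - <<'E'
from h import *
from fitpack import fitpack
st=lambda t:(lambda s:print(t,s["position"].round(4),s["force"].round(1),round(s["opening"],3),s["clock"]))(env.read_state())
o=rot(B,180); t=W(B,[.038,-.0005,0])
env.gripper_to(.3,35); st('firm')
env.move_straight([.57,-.09,.2],o,rate=.12); env.move_straight([t[0],t[1],.2],o,rate=.12); st('pre')
print(env.move_straight([t[0],t[1],.021],o,rate=.06,force_limit=12)); st('dn')
env.gripper_to(.68); env.move_straight([t[0],t[1],.25],o,rate=.2)
env.goto([.42,.1,.33],rot(C,180)); st('e')
fitpack([.565,-.21])
p=env.grab_frame("top"); q=env.grab_frame("side"); packs(p)
a=cv2.resize(p["image"][85:265,290:430],None,fx=2.8,fy=2.8,interpolation=cv2.INTER_CUBIC)
b=cv2.resize(q["image"][150:330,290:400],None,fx=2.8,fy=2.8,interpolation=cv2.INTER_CUBIC)
cv2.imwrite('pics/t7.png',np.hstack([a,b]))
E
```

```text
firm [ 0.5701 -0.0901  0.0821] [-1.5 -1.1 -0.4] 0.491 99.575
pre [ 0.566  -0.2081  0.2   ] [-0.2  0.4 -2.1] 0.492 101.85
True
dn [ 0.567  -0.208   0.0267] [-0.5  0.6  2.5] 0.477 104.4667
e [0.4203 0.0997 0.3296] [-0.   0.2  1.1] 0.683 107.6917
[np.int64(657), np.int64(517)]
cost 0.40486489839885853 pose [ 0.5672 -0.2091  0.0222 -1.6269 -2.4978] zmin 0.0074 y -0.275 -0.143
{'x': 0.564, 'y': -0.207, 'a': 2.276, 'L': 0.123, 'S': 0.045, 'sc': 0.84}
{'x': 0.412, 'y': -0.215, 'a': 0.786, 'L': 0.12, 'S': 0.043, 'sc': 0.83}
{'x': 0.271, 'y': 0.223, 'a': 3.376, 'L': 0.13, 'S': 0.041, 'sc': 0.78}
{'x': 0.488, 'y': -0.213, 'a': 2.476, 'L': 0.127, 'S': 0.045, 'sc': 0.69}
{'x': 0.636, 'y': -0.205, 'a': 0.909, 'L': 0.125, 'S': 0.048, 'sc': 0.59}
```

View pics/t7.png

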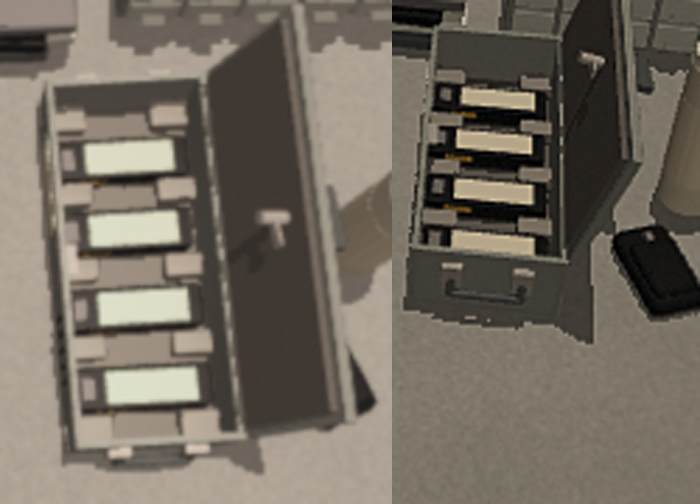

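All four packs now lie flat in their own nests (left-crop centres about (130,158), (135,230), (142,308) and (150,385)). Next is the lid.

```bash
python3 - <<'E'
from h import *
st=lambda t:(lambda s:print(t,s["position"].round(4),s["force"].round(1),s["clock"]))(env.read_state())
o=rot(B,180); xl=.09
env.gripper_to(0,20)
def tcp(th,r=.13):
    rr=np.array([r,.152]); y=-.076+rr*np.cos(th)-.010*np.sin(th); z=.084+rr*np.sin(th)+.010*np.cos(th)
    return W(B,[xl,y.min()-.0095 if th>1.57 else y[0]-.0095,z[0]])
env.goto(W(B,[.05,.03,.33]),o)
env.goto(W(B,[xl,-.168,.33]),o); st('behind')
print(env.move_straight(W(B,[xl,-.168,tcp(1.9)[2]-.01]),o,rate=.12,force_limit=8)); st('down')
for th in np.r_[1.85,1.7,np.arange(1.55,.0,-.14),.04]:
    h=env.move_straight(tcp(th),o,rate=.1,force_limit=30)
    if h: print('hit',th); st(''); break
st('last')
if not h: print(env.move_straight(W(B,[xl,.035,.090]),o,rate=.03,force_limit=15)); st('press')
p=env.grab_frame("side"); save(p,'lid')
E
```

```text
behind [ 0.6244 -0.3726  0.3305] [0.4 0.5 1.1] 111.2583
False
down [ 0.6246 -0.3743  0.195 ] [ 0.1 -0.3 -0.2] 112.5417
last [ 0.6167 -0.1623  0.0999] [-0.3  1.   0.2] 117.6917
True
press [ 0.6169 -0.1672  0.0944] [-1.7  2.3  6. ] 118.0417
```

```bash
python3 - <<'E'
from h import *
env.move_straight([.6169,-.167,.2],rot(B,180),rate=.2)
env.goto([.42,.1,.33],rot(C,180)); env.gripper_to(1.0); print(env.read_state()["clock"])
p=env.grab_frame("top"); q=env.grab_frame("side")
print(W(B,[0,.036,.115]))
for f in(p,q):
    for t in("wing_grip","lid"): print(t,[(np.round(d["xyz"],3).tolist(),round(d["score"],2)) for d in env.search_frame(f,t)])
a=cv2.resize(p["image"][100:250,290:400],None,fx=3.5,fy=3.5,interpolation=cv2.INTER_CUBIC)
b=cv2.resize(q["image"][170:320,290:400],None,fx=3.5,fy=3.5,interpolation=cv2.INTER_CUBIC)
m=np.hstack([a,b]); cv2.imwrite('pics/w.png',m)
w=W(B,[0,.036,.120]); print(((proj(p,w)-[290,100])*3.5).round(),((proj(q,w)-[290,170])*3.5+[385,0]).round())
for yy in(-90,0,90,180):
  r=[180,0,(B[2]+yy+180)%360-180]; k=env.inverse_kinematics(W(B,[0,.036,.15]),r); print(r,None if k is None else k.round(0))
E
```

```text
121.6333
[ 0.52668083 -0.17352418  0.115     ]
wing_grip [([0.54, -0.405, 0.181], 0.64), ([0.516, -0.205, 0.096], 0.51), ([0.528, -0.17, 0.123], 0.47)]
lid [([0.523, -0.209, 0.096], 0.85), ([0.514, -0.207, 0.098], 0.2)]
wing_grip [([0.528, -0.17, 0.115], 0.7)]
lid [([0.501, -0.208, 0.097], 0.79)]
[[137. 258.]] [[470.  63.]]
[180, 0, -87.9] [ -1.  19. -16.   0. -56.   4.]
[180, 0, 2.0999999999999943] [ -1.  19. -16.   0. -56.  94.]
[180, 0, 92.10000000000002] [  -1.   19.  -16.    0.  -56. -176.]
[180, 0, -177.89999999999998] [ -1.  19. -16.  -0. -56. -86.]
```

View pics/w.png

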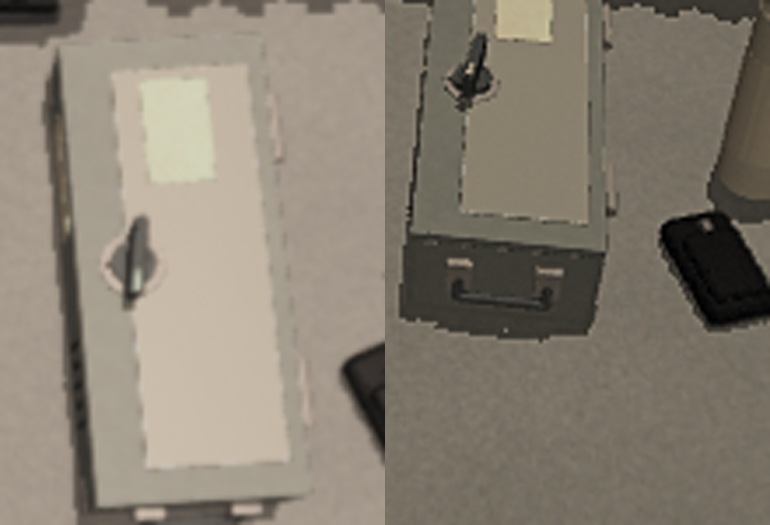

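The lid is shut. The wing is at left-crop (136,258), where I predicted it, lying about lengthwise and already turned roughly 10° clockwise. I'll turn it now.

```bash
python3 - <<'E'
from h import *
def st(t):
    s=env.read_state(); print(t,s["position"].round(4),s["force"].round(1),s["wrist_torque"].round(2),round(s["opening"],3),s["tool_rot"].round(1),s["clock"])
w=W(B,[0,.036,0])
env.goto([w[0],w[1],.22],[180,0,-7])
print(env.move_straight([w[0],w[1],.106],rate=.08,force_limit=8)); st('dn')
z=env.read_state()["position"][2]
env.gripper_to(0.0,30); st('grip')
for y in(-20,-35,-50,-65,-78,-88):
    env.move_straight([w[0],w[1],z],[180,0,y],rate=.05); st(y)
env.dwell(.3); st('end')
env.gripper_to(.6); env.move_straight([w[0],w[1],.25],rate=.15); st('up')
env.goto([.42,.1,.33],rot(C,180))
p=env.grab_frame("top"); q=env.grab_frame("side")
a=cv2.resize(p["image"][85:265,140:430],None,fx=1.9,fy=1.9,interpolation=cv2.INTER_CUBIC)
b=cv2.resize(p["image"][135:210,300:365],None,fx=3.4,fy=3.4,interpolation=cv2.INTER_CUBIC)
b2=np.zeros((a.shape[0],b.shape[1],3),np.uint8); b2[:min(len(b),len(a))]=b[:len(a)]
cv2.imwrite('pics/w2.png',np.hstack([a,b2]))
for f in(p,q): print([(np.round(d["xyz"],3).tolist(),round(d["score"],2)) for d in env.search_frame(f,"wing_grip")])
E
```

```text
False
dn [ 0.5271 -0.1736  0.1066] [ 0.1  0.1 -0.5] [-0.08  0.15  0.05] 0.998 [-1.8e+02 -1.0e-01 -7.0e+00] 125.2583
grip [ 0.5268 -0.1721  0.106 ] [0.1 5.5 1.7] [ 1.72  0.18 -0.03] 0.121 [-179.9   -0.    -7. ] 126.4667
-20 [ 0.5269 -0.1715  0.1061] [ 1.2  8.  -0.3] [ 2.32 -0.08 -0.07] 0.124 [-179.8    0.   -20. ] 126.8417
-35 [ 0.5273 -0.1708  0.1061] [ 0.8 10.2 -0.2] [ 3.07 -0.17 -0.05] 0.123 [-1.798e+02  1.000e-01 -3.500e+01] 127.25
-50 [ 0.5278 -0.1703  0.1061] [ 1.7 11.8 -0.8] [ 3.78 -0.43 -0.01] 0.122 [-1.797e+02  1.000e-01 -5.000e+01] 127.6583
-65 [ 0.5284 -0.1699  0.1058] [ 4.2 13.  -2.9] [ 4.05 -0.98 -0.17] 0.12 [-179.7    0.2  -65.1] 128.0667
-78 [ 0.5291 -0.1698  0.105 ] [ 6.8 12.4 -8.7] [ 3.99 -1.75 -0.1 ] 0.122 [-179.6    0.2  -78.1] 128.4417
-88 [ 0.5295 -0.1698  0.105 ] [ 6.9 11.5 -9.3] [ 3.91 -1.98  0.03] 0.121 [-179.6    0.3  -88. ] 128.7667
end [ 0.5295 -0.1698  0.105 ] [ 6.5 12.5 -8.1] [ 3.94 -1.99  0.03] 0.125 [-179.6    0.3  -88. ] 129.0667
up [ 0.526  -0.1733  0.2489] [ 0.5 -0.5  0.5] [ 0.04  0.13 -0.01] 0.598 [179.9   0.  -88. ] 131.1333
[([0.525, -0.173, 0.122], 0.7)]
[([0.527, -0.172, 0.116], 0.51), ([0.463, -0.211, 0.097], 0.4)]
```

View pics/w2.png

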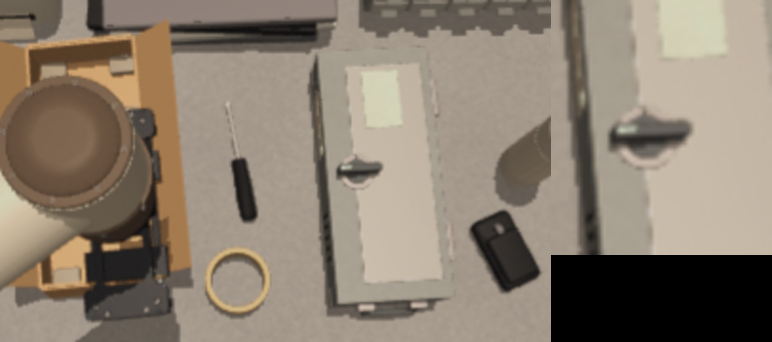

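The wing now lies across the lid (right crop about (650,130)), and the pull down on the grip shows it dropped into its detent. The lid is shut, the flaps are still open and the bystanders I can see haven't moved. I'm handing the job in.

```bash
python3 -c "
from h import *
print(env.close_job())"
```

```text
the job is handed in; nothing more can be done
None
```

I handed the job in: the carton flaps are open outward, all four packs lie flat in their own nests, and the lid is shut with its fastener turned to the locked detent. One pack had to be regripped and placed again.

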